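# Turn a vacuum cleaner's suction dial up one click and switch it on

## Task

Turn the vacuum cleaner's suction up by one click from where it stands: stroke the big knurled dial clockwise (seen from above) with a fingertip until it clicks into the next setting, not two. Then press the power pedal, the one to the dial's left as you stand behind the cleaner (it bears a round ring), fully down and let it come up again. Use only the fingers: leave the ribbed cord-rewind pedal on the dial's right unpressed, do not shove or lift the cleaner, and leave the things on and beside it where they are.

Things in the scene. Friction and masses are not known exactly. Their poses are not given: they have to be found in the camera images.
- vacuum: White canister vacuum cleaner, about 5 kg, loose, about 415 x 306 x 216 mm (handle to 242 mm at x +30). Origin: centre of its underside; x to its front (hose port, away from the robot), y to its left, z up. Control deck: rear part nearer the robot, x -185 to -30 mm, panel 168 mm up; the taller front begins at x -22. Dial axis at x -100, y 0; pedals at x -100, y +90 (power) and -90 mm (rewind).
- dial (a joint): Angle of the suction dial, rad, growing clockwise seen from above. Three detents 0.70 rad apart: 0 low, 0.70 medium, 1.40 high; sprung stops just beyond the ends. It starts at low or medium. A sprung detent pulls it into the nearest setting when let go: it clicks over past half way (0.35, 1.05). Turning takes at most 0.13 N m.
- dial_center (a point): Centre of the dial's flat top, on its vertical axis, 188 mm above the table. The dial is a black rubberised disc with a knurled rim, 96 mm across, 16 mm thick, too wide to span with the gripper; it is turned by friction: a fingertip pressed on its top well off the axis (or against its rim) and moved round. It does not give downwards. The point's frame turns with the dial.
- dial_pointer (a point): Middle of the white pointer line on the dial's top, 38 mm from the axis. At low it points 40 degrees left of the cleaner's forward direction, at the smallest of three white dots on the panel; at medium straight forward, at the middle dot; at high 40 degrees right, at the largest.
- power_pedal (a joint): How far the power pedal is pressed, m: 0 up, 0.006 fully down. It springs back up when let go; it starts to move at about 2 N and is fully down at 7 N.
- power_pedal_top (a point): Centre of the power pedal's top, 182 mm above the table when up, to the left (+y of the cleaner) of the dial. The pedal is a black plate 80 mm (along the cleaner) x 55 mm with a round ring mark.
- rewind_pedal (a joint): How far the cord-rewind pedal is pressed, m: 0 up, 0.006 fully down. Same spring. To be left alone.
- rewind_pedal_top (a point): Centre of the rewind pedal's top, 182 mm above the table, to the right (-y of the cleaner) of the dial; same size as the power pedal, with three cross ribs.
- nozzle: Bystander, loose: flat upholstery nozzle, 62 x 115 x 35 mm, lying on the cleaner's bag lid. Origin: centre of its underside.
- filter: Bystander, loose: ribbed round filter cartridge, 74 mm across, 88 mm tall, standing on the table close to the left of the cleaner. Origin: centre of its underside.
- torch: Bystander, loose: black torch, 42 mm across, 125 mm tall, standing on its head on the table close to the right of the cleaner. Origin: centre of its underside.
- pot: Bystander, loose: white pot, 110 mm across the rim, 100 mm tall, on the left of the table. Origin: centre of its underside.
- reel: Bystander, loose: fishing reel, about 75 mm wide, 105 mm tall, on the right of the table. Origin: centre of its underside.

How it is judged (in metres and radians):
On the way, in this order (a step that is already met when the one before it is completed fails the run):
1. the dial rests in the next setting, one click clockwise from its start (distance of dial_pointer from where it was at the start of the episode between 0.016 and 0.037 m and (value of joint dial between 0.58 and 0.82 rad or value of joint dial between 1.28 and 1.52 rad)), for 0.2 s.
2. the power pedal is pressed fully down (value of joint power_pedal above 0.005 m), for 0.05 s.
At the end, for the whole second after the job is handed in: the dial rests within 0.12 rad of the setting one click (0.70 rad) clockwise from where it started, both pedals are up (less than 1 mm down), and the cleaner stands still and upright within 12 mm of where it stood (all of step 1 and value of joint each of power_pedal, rewind_pedal below 0.001 m and linear speed of vacuum below 0.02 m/s and distance of vacuum from where it was at the start of the episode below 0.012 m and angle between vacuum's own z axis and vertical below 0.05 rad); the robot touches nothing.
It fails at once if the power pedal is pressed before the dial is in its new setting (value of joint power_pedal above 0.003 m and not (distance of dial_pointer from where it was at the start of the episode between 0.016 and 0.037 m and (value of joint dial between 0.58 and 0.82 rad or value of joint dial between 1.28 and 1.52 rad))).
It fails at once if the rewind pedal is pressed (3 mm or more) (value of joint rewind_pedal above 0.003 m).
It fails at once if the cleaner is shoved, lifted (12 mm or more) or tipped (distance of vacuum from where it was at the start of the episode above 0.012 m or angle between vacuum's own z axis and vertical above 0.08 rad).
It fails at once if the arm or the gripper's body, instead of the fingers, presses on the cleaner (5 N or more) (contact force between the arm and vacuum above 5 N).
It fails at once if one of the things on or beside the cleaner is moved 25 mm or more (distance of any of nozzle, filter, torch, pot, reel from where it was at the start of the episode above 0.025 m).
It also fails if it takes over 40 s, if anything falls off the work surface, if the arm or the gripper's body presses on something with over 40 N, if the wrist force passes 120 N, or if a joint passes its speed limit or range.

## Robot

A 6-joint arm with a two-finger parallel gripper is mounted at the origin on the work surface. World frame = base frame: x ahead of the robot, y to its left, z up, the work surface at z = 0. Lengths are in mm, angles in rad, forces in N, time in s.
With the tool pointing down it reaches from about 325 to 875 mm from the base axis. Payload 4.4 kg.
Tool frame: the origin (TCP) lies on the centre line of the jaws, within the pads' length; the fingertips stand ahead of it and the grasp point (between the pads) lies 6 mm ahead of it (ctrl.tcp_to_tips is the z of the fingertips in the tool frame, in mm); z points along the fingers, y is the line along which they close (so a half turn about z gives the same grasp; the last joint's range is limited). The gripper opens to 85 mm and grips with 20 to 120 N. Pads are 22 mm wide; open, the fingers measure 114 mm over their backs; the gripper's body (76 mm by 85 mm) begins 54 mm behind the grasp point. The pads swing forward as they close: fully open they stand 13 mm farther back than shut.
Start: joints at [-1.444, 0.207, 1.542, -0, 1.393, -0.15], TCP at [157.676, -552.961, 256.282] pointing down, gripper open.
Joint ranges: [-2.73, 2.73], [-0.86, 2.22], [0.23, 2.46], [-1.11, 4.25], [0.08, 2.63], [-2.82, 2.82]. Speed limits (rad/s): [2.79, 2.79, 3.14, 3.14, 3.14, 3.14].

## Interface

Orientations are given as a 3x3 rotation matrix whose columns are the frame's x, y, z axes.
In Python, from plant import ctrl, sensors, optics gives the robot as it stands. Calls block until the motion is done:
- ctrl.move_ptp(position, orientation): joint-space move of the TCP to a pose.
- ctrl.move_l(position, rot=None, vel=150, threshold=None): straight line of the TCP; rot=None keeps the orientation; vel is the mean speed in mm/s. With threshold (N) it stops when the force on the tool has changed by that much, and returns True; else False.
- ctrl.set_joints(angles): joint-space move.
- ctrl.gripper_to(opening, force=None): finger opening in mm; force is the grip in N (None keeps the last); returns when the fingers have stopped.
- ctrl.hold(seconds).
- ctrl.solve_ik(position, orientation): joint angles nearest the present ones, or None.
- sensors.read_state(): the state.
- optics.grab_frame(name): name is "side" or "top"; returns (picture, depth): 420x560x3 uint8, red, green, blue; 420x560 float32, mm along the optical axis (not along the pixel's ray), 0 where there is no reading.
- optics.camera_params(name): a dict with "mtx" (3x3 intrinsics, pixels), "k1" (the pictures are not rectified: a ray, as slopes to the right and down, at radius r is drawn at 1 + k1 r^2 times it, then the intrinsics apply), "R" (3x3) and "t" (3): a world point X has camera coordinates R X + t. Camera axes: x right, y down, z forward; pixel columns grow to the right and rows downward; lengths in mm; the calibration is good to about 2 mm. A picture is of the moment at which its call begins. camera_params takes no time and is no camera call.
A pose or a line that the arm cannot do raises ctrl.MotionError and nothing moves.
- ctrl.finish_job(): hands the job in; it is judged then, once.
The state is a dict: "t": time; "q": joint angles; "qvel": joint speeds; "tau": joint torques, N m; "eef_pos": TCP position; "eef_rot": TCP orientation; "force": force on the tool from outside, world axes, zero at the start; "wrist_torque": the same for the moment, N m; "grip_width": finger opening in mm; "grasp_force": force on a finger pad.
Only numpy, scipy, OpenCV 4.12 (cv2) and the standard library are available. Lean on these libraries where they do the work, as an engineer would, in place of code of your own. Each camera call takes 0.05 s, during which the arm holds its last target. There are 200 camera calls.

## Working session

There is one attempt and no reset: what is moved stays moved. The work goes in short steps, each a Python script; the robot and the scene stay as the last script left them, time stands still between calls to the robot, and variables do not carry over. Pictures are saved under pics/ and viewed, at most 10 in all, crops included, and the job is handed in when it is done.

```bash
mkdir -p pics; ls; cat > h.py <<'E'
import numpy as np, cv2
from plant import ctrl, sensors, optics
def ray(name,uv):
    p=optics.camera_params(name); K=np.array(p["mtx"]);R=np.array(p["R"]);t=np.array(p["t"])
    d=cv2.undistortPoints(np.array(uv,float).reshape(-1,1,2),K,np.array([p["k1"],0,0,0,0.])).reshape(-1,2)
    # exact model: drawn = s*(1+k1 r^2), same as OpenCV
    return -R.T@t,np.c_[d,np.ones(len(d))]@R
def onplane(name,uv,z):
    o,d=ray(name,uv); return o+d*((z-o[2])/d[:,2])[:,None]
def withdepth(name,uv,dep):
    o,d=ray(name,uv); return o+d*np.array([dep[int(round(v)),int(round(u))] for u,v in uv])[:,None]
E
python3 - <<'E'
from h import *
for n in("top","side"):
    im,d=optics.grab_frame(n); cv2.imwrite(f"pics/{n}0.png",im[:,:,::-1]); np.savez(f"{n}0.npz",im=im,d=d)
    p=optics.camera_params(n); print(n,np.round(-np.array(p["R"]).T@np.array(p["t"])),p["k1"],np.array(p["mtx"])[0,0])
s=sensors.read_state(); print(s["t"],s["eef_rot"],s["grip_width"],ctrl.tcp_to_tips)
E
```

```text
pics
top [ 5.380e+02 -1.000e+00  1.379e+03] 0.014212840939076042 468.43121601975673
side [ 146.  578. 1060.] -0.11485530274994939 469.1075691695391
0.1 [[ 9.61676698e-01  2.74185801e-01 -2.72300139e-04]
 [ 2.74185761e-01 -9.61674486e-01  2.08598963e-03]
 [ 3.10084640e-04 -2.08070844e-03 -9.99997787e-01]] 85.02752706603786 25.0
```

View pics/top0.png

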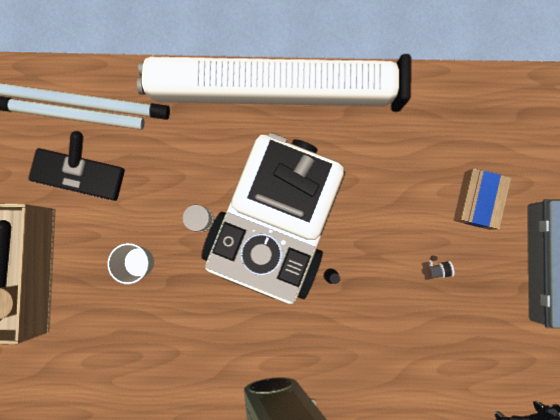

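View pics/side0.png

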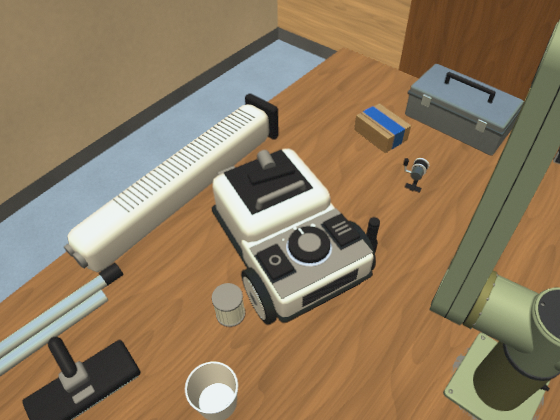

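Both views show the dial (top view about (262,254), side view about (309,244)), the ringed power pedal (top (229,241), side (275,261)) and the rewind pedal (top (293,266)). Next I zoom in on the pointer.

```bash
python3 - <<'E'
from h import *
a=np.load("top0.npz")["im"][200:310,195:335]; b=np.load("side0.npz")["im"][195:305,240:380]
cv2.imwrite("pics/z.png",np.vstack([cv2.resize(x,None,fx=5,fy=5,interpolation=2)[:, :, ::-1] for x in(a,)]))
cv2.imwrite("pics/z2.png",cv2.resize(b,None,fx=5,fy=5,interpolation=2)[:,:,::-1])
E
```

```text
(no output)
```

View pics/z.png

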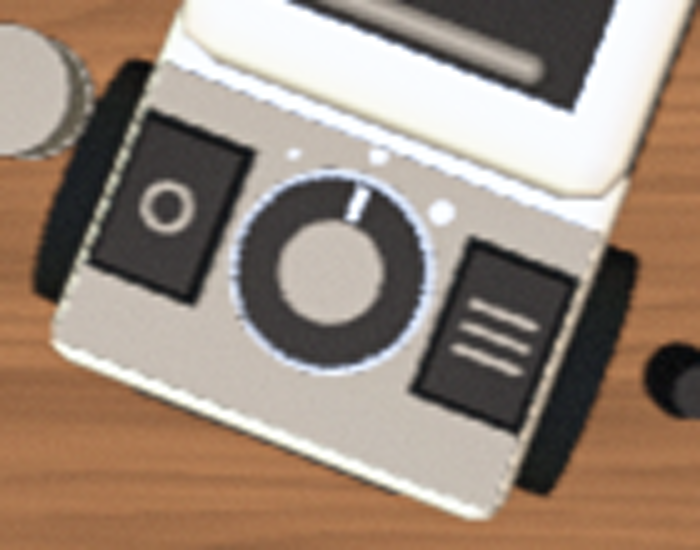

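View pics/z2.png

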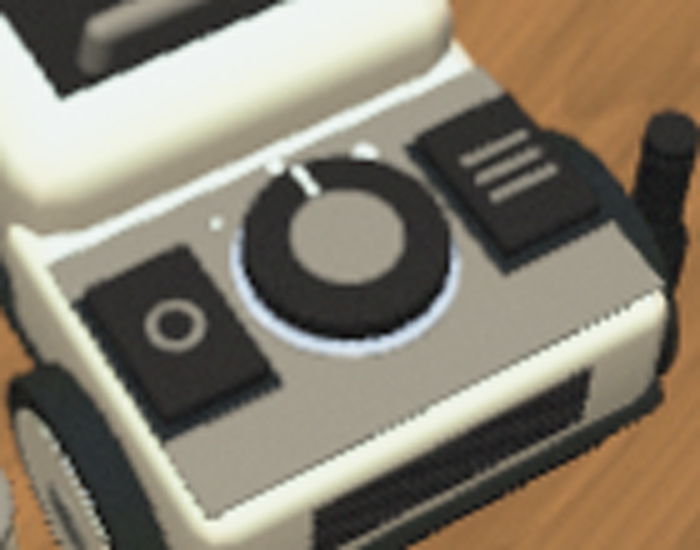

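The pointer aims at the middle dot (crop (378,157)), so the dial starts at medium and has to go to high. Hub centre, pointer and ring are clear in both views, so I triangulate them.

```bash
cat > meas.py <<'E'
from h import *
def blob(im,seed,box,lo=95):
    x0,y0,x1,y1=box; g=cv2.cvtColor(im,cv2.COLOR_RGB2GRAY)[y0:y1,x0:x1]; g=cv2.resize(g,None,fx=4,fy=4,interpolation=cv2.INTER_CUBIC)
    n,l,s,c=cv2.connectedComponentsWithStats((g>lo).astype(np.uint8))
    d=np.hypot(*(c-(np.array(seed)-[x0,y0]+.5)*4).T); d[0]=1e9; d[s[:,4]<15]=1e9; d[s[:,4]>6000]=1e9; i=d.argmin()
    return (c[i]+.5)/4-.5+[x0,y0], s[i,4]/16
def tri(u,v):
    (o1,d1),(o2,d2)=ray("top",[u]),ray("side",[v]); d1,d2=d1[0],d2[0]
    s=np.linalg.lstsq(np.c_[d1,-d2],o2-o1,rcond=None)[0]; p,q=o1+s[0]*d1,o2+s[1]*d2
    return (p+q)/2,np.linalg.norm(p-q)
E
python3 - <<'E'
from meas import *
T,S=np.load("top0.npz"),np.load("side0.npz")
t={"hub":(261,254.5),"ring":(228.5,241.5),"rew":(293.8,267),"ptr":(266,240.5),"d0":(253.6,230.8),"d1":(270.6,231.4),"d2":(283.2,242.4)}
s={"hub":(309.5,242.5),"ring":(275,260),"rew":(342,228),"ptr":(301,231),"d0":(283,239.7),"d1":(295,228),"d2":(313,225.5)}
P={}
for k in t:
    h=4 if k in("ptr","d0","d1","d2") else 11
    lo=170 if h==4 else 95
    bx=lambda c,h:(int(c[0]-h),int(c[1]-h),int(c[0]+h+1),int(c[1]+h+1))
    h={"hub":13,"ring":7,"rew":9}.get(k,4)
    (u,a),(v,b)=blob(T["im"],t[k],bx(t[k],h),lo),blob(S["im"],s[k],bx(s[k],h),lo)
    p,e=tri(u,v); P[k]=p
    print(k,u.round(1),round(a),v.round(1),round(b),p.round(1),"gap",round(e,1),"depth",withdepth("top",[u],T["d"])[0].round(1),withdepth("side",[v],S["d"])[0].round(1))
ang=lambda v:np.degrees(np.arctan2(v[1],v[0]))
print("hub-ring",np.linalg.norm((P["hub"]-P["ring"])[:2]),"left dir",ang(P["ring"]-P["rew"])-90,ang(P["ring"]-P["hub"])-90, "ptr",ang(P["ptr"]-P["hub"]),np.linalg.norm(P["ptr"]-P["hub"]))
E
```

```text
hub [261.2 254.4] 352 [308.4 241.2] 363 [509.9  61.5 192.3] gap 3.0 depth [508.5  61.  185.3] [512.1  60.9 189.9]
ring [228.  240.9] 71 [274.7 259.6] 62 [541.1 146.2 185.5] gap 0.1 depth [541.1 146.4 184.3] [542.6 144.4 181.9]
rew [293.6 267. ] 34 [341.  227.7] 29 [478.5 -21.6 185.3] gap 0.7 depth [478.2 -21.8 185.3] [479.8 -23.1 182.8]
ptr [266.  240.4] 16 [300.5 230.5] 15 [544.4  49.4 191.7] gap 0.2 depth [544.3  49.6 186.4] [544.7  49.1 191.2]
d0 [253. 230.] 81 [282.8 239.2] 8 [570.1  84.  172.1] gap 0.9 depth [570.6  84.6 166.2] [572.   81.  167.3]
d1 [270. 231.] 81 [294.4 226. ] 37 [569.   40.5 179.7] gap 1.3 depth [568.9  40.7 162.9] [576.9  31.5 164.4]
d2 [283. 242.] 81 [312.6 224.5] 16 [541.1   6.4 174.6] gap 0.2 depth [ 5.3770e+02 -1.0000e+00  1.3785e+03] [543.7   2.7 168.9]
hub-ring 90.27997037233771 left dir -20.431764775467613 -20.209963320548695 ptr -19.355694057350508 36.585940336858286
```

```bash
cat >> h.py <<'E'
C=np.array([509.8,62.0]); YAW=-20.4; R0=37.
def rot(psi):
    c,s=np.cos(np.radians(psi)),np.sin(np.radians(psi)); return np.array([[c,s,0],[s,-c,0],[0,0,-1.]])
def arc(d,z,r=R0): # d: deg clockwise from start of stroke (start 22 deg before rear)
    psi=YAW+22-d; a=np.radians(psi+180); return [C[0]+r*np.cos(a),C[1]+r*np.sin(a),z],rot(psi)
def st(tag=""):
    s=sensors.read_state(); print(tag,round(s["t"],2),"pos",np.round(s["eef_pos"],1),"F",np.round(s["force"],1),flush=True); return s
E
python3 - <<'E'
from h import *
for d in (0,20,44): print(ctrl.solve_ik(*arc(d,213)))
s=st()
ctrl.gripper_to(0,20)
ctrl.move_ptp(*arc(0,300)); st("above")
ctrl.move_l(arc(0,222)[0],vel=120); st("hover"); ctrl.hold(.1)
print(ctrl.move_l(arc(0,206)[0],vel=15,threshold=2.5)); st("touch")
E
```

```text
[-5.35785383e-02  3.78482270e-02  1.82370443e+00 -4.44089210e-16
  1.28003999e+00  1.48929252e+00]
[-2.64344017e-02  4.58307451e-02  1.81538558e+00 -4.44089210e-16
  1.28037632e+00  1.86550251e+00]
[ 1.55257890e-03  6.72911910e-02  1.79270359e+00 -4.44089210e-16
  1.28159787e+00  2.31236851e+00]
 0.1 pos [ 157.6 -552.3  255.2] F [0.3 0.3 0.1]
above 3.33 pos [473.   60.3 299.9] F [ 0.4  0.3 -0.1]
hover 4.12 pos [473.4  60.8 222.6] F [-0.1 -0.5 -0.4]
True
touch 4.9 pos [472.7  61.  212.9] F [-0.7  0.2  4.2]
```

```bash
python3 - <<'E'
from h import *
z=212.9
for _ in range(12):
    s=st("press")
    if s["force"][2]>11: break
    z-=.5; ctrl.move_l(arc(0,z)[0],vel=10)
for d in np.arange(7,43,7):
    p,R=arc(d,z); ctrl.move_l(p,R,vel=25); s=st(f"d{d}")
    if not 5<s["force"][2]<25: z+= -.5 if s["force"][2]<5 else .7
print("z",z)
E
```

```text
press 4.9 pos [472.7  61.  212.9] F [-0.7  0.2  4.2]
press 5.15 pos [472.8  61.  212.9] F [-1.3 -0.3  5.4]
press 5.4 pos [472.8  61.  212.8] F [-4.  -0.3  7.4]
press 5.65 pos [472.8  60.9 212.8] F [-4.1 -0.1 11.8]
d7 5.98 pos [473.3  64.7 212.8] F [-3.1 -2.4  9.6]
d14 6.32 pos [474.1  69.5 212.8] F [-2.6 -1.7  9.1]
d21 6.65 pos [475.7  74.4 212.8] F [-2.  -0.1  8.9]
d28 6.98 pos [477.9  79.  212.8] F [-1.   2.3  6.7]
d35 7.32 pos [480.6  83.2 212.9] F [1.1 1.7 5.4]
d42 7.65 pos [482.7  85.8 212.8] F [-1.9 -0.2  9. ]
z 211.4
```

The tangential force reversed halfway through the stroke, so the dial went over the hump. I'll lift off, clear the view and check.

```bash
python3 - <<'E'
from h import *
p,R=arc(42,240); ctrl.move_l(p,vel=60)
p,R=arc(42,300); p[0]-=110; ctrl.move_l(p,vel=200); ctrl.hold(.1); st()
out=[]
for n,(x,y) in dict(top=(195,200),side=(240,195)).items():
    im,d=optics.grab_frame(n); np.savez(f"{n}1.npz",im=im,d=d)
    out.append(cv2.resize(im[y:y+110,x:x+140],None,fx=2.8,fy=2.8,interpolation=2))
cv2.imwrite("pics/after.png",np.hstack(out)[:,:,::-1])
E
```

```text
9.15 pos [371.9  85.9 299.2] F [-0.8  0.4 -0.3]
```

View pics/after.png

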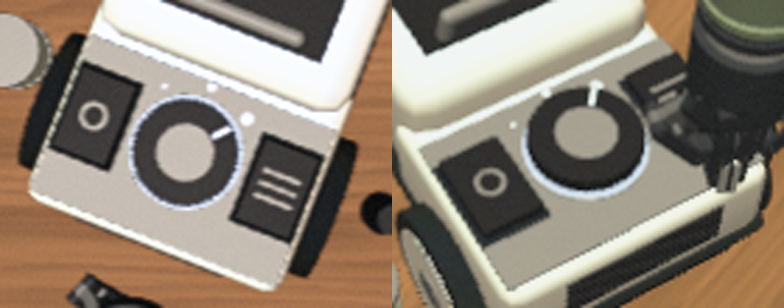

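The pointer (left crop (222,131)) now aims at the largest dot. I'll check this in numbers, then press the power pedal.

```bash
python3 - <<'E'
from meas import *
im=np.load("top1.npz")["im"]
f=lambda c,h,lo:blob(im,c,(int(c[0]-h),int(c[1]-h),int(c[0]+h+1),int(c[1]+h+1)),lo)[0]
hub=f((261,254.5),13,95);ring=f((228.5,241.5),7,95);ptr=f((274,247),4,170)
A=onplane("top",[hub,ptr],188);B=onplane("top",[ring],182)[0];v=A[1]-A[0]
a=np.degrees(np.arctan2(v[1],v[0])); print(hub,ring,ptr,"turn",YAW-a,np.linalg.norm(v),B)
assert 30<YAW-a<47 and np.hypot(*(B-[541.1,146.2,182])[:2])<4
R=rot(YAW)
P=lambda z:[541.1,146.2,z]
ctrl.move_ptp(P(250),R); ctrl.move_l(P(213),vel=80); ctrl.hold(.1); st("hover")
print(ctrl.move_l(P(204),vel=15,threshold=2)); s=st("touch"); z=s["eef_pos"][2]
for _ in range(20):
    z-=.7; ctrl.move_l(P(z),vel=12); s=st("press")
    if s["force"][2]>11: break
ctrl.hold(.3); st("held")
ctrl.move_l(P(230),vel=60); ctrl.move_l([400,100,330],vel=250); ctrl.hold(.3); st("clear")
out=[]
for n,(x,y) in dict(top=(195,200),side=(240,195)).items():
    i,d=optics.grab_frame(n); np.savez(f"{n}2.npz",im=i,d=d)
    out.append(cv2.resize(i[y:y+110,x:x+140],None,fx=2.8,fy=2.8,interpolation=2))
cv2.imwrite("pics/after2.png",np.hstack(out)[:,:,::-1])
E
```

```text
[260.86869973 254.32361483] [228.02023185 240.96423885] [274.60153959 246.24450147] turn 38.08795799809811 40.3272095113185 [541.01219836 146.58927614 182.        ]
hover 10.74 pos [541.5 146.3 213.5] F [ 0.2 -1.   0.7]
True
touch 11.26 pos [541.2 146.3 205.3] F [-0.6 -0.5  4. ]
press 11.51 pos [541.3 146.3 205. ] F [-0.8  0.3  3.1]
press 11.76 pos [541.3 146.3 204.2] F [0.  0.1 4.7]
press 12.01 pos [541.3 146.2 203.4] F [-1.   0.4  4.6]
press 12.26 pos [541.3 146.2 202.8] F [-0.5 -0.   5.6]
press 12.51 pos [541.3 146.2 202.2] F [0.5 1.1 5.6]
press 12.76 pos [541.3 146.3 201.6] F [-1.5 -0.6  5.6]
press 13.01 pos [541.3 146.2 201.1] F [-0.9 -0.7  5.7]
press 13.26 pos [541.3 146.3 201. ] F [-2.9  0.5 10.6]
press 13.51 pos [541.4 146.3 201. ] F [-3.2 -0.9 13.2]
held 13.81 pos [541.3 146.3 201. ] F [-2.6 -0.6 12.6]
clear 15.64 pos [400.1 100.1 329.1] F [ 0.2 -0.3  1.1]
```

View pics/after2.png

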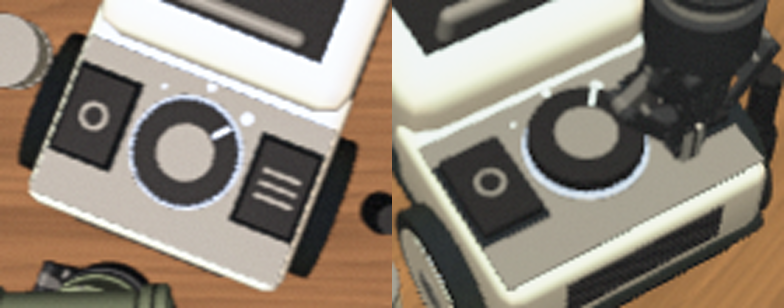

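The pedal reached its hard stop (z 201.0, about 6 mm down, with the force rising to 13 N) and is up again. The dial is still at the largest dot, the cleaner has not moved, and the arm is clear.

```bash
python3 -c "
from h import *
print(ctrl.finish_job())"
```

```text
the job is handed in; nothing more can be done
None
```

I turned the dial one click clockwise, from medium to high, then pressed the power pedal to its stop and let it come up; the job is handed in, but it returned no verdict.

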